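# Put the stacked hole saws back in their storage blocks

## Task

Four hole saws were left stacked on the bench after drilling. Take the stack apart from the top down, one saw at a time, and put each straight away in the wooden block bored for its size (smallest saw in the smallest pocket, and so on up), teeth down, upright and right down on the pocket floor. Set the saws down rather than dropping them, never let one tip over, and leave the roll of tape and the drill arbor where they lie.

Things in the scene. Friction and masses are not known exactly. Their poses are not given: they have to be found in the camera images.
- saw_19: Smallest hole saw, top of the stack: an upright dark steel cup, teeth down, with a flat closed bright back plate on top (small dark threaded hole in its middle). 19 mm diameter, 48 mm high, straight sides. Origin: centre of the toothed underside, z up through the back plate. About 45 g, loose.
- saw_32: Second smallest hole saw, same make, just under saw_19: 32 mm diameter, 48 mm high. Origin: centre of the toothed underside, z up. About 75 g, loose.
- saw_48: Second largest hole saw, under saw_32: 48 mm diameter, 48 mm high. Origin: centre of the toothed underside, z up. About 120 g, loose.
- saw_64: Largest hole saw, at the bottom of the stack, standing on the bench: 64 mm diameter, 48 mm high. Origin: centre of the toothed underside, z up. About 170 g, loose. The saws stand freely one on another, up to 6 mm off centre to each next; the whole stack is 192 mm high and can stand at any of five places, the blocks at the other four.
- block_19: Smallest storage block, for saw_19: square brown wooden block 58 x 58 mm, 26 mm high, fixed to the bench, with one round flat-floored pocket in the middle of its top: 31 mm diameter, 14 mm deep, so the pocket floor is 12 mm above the bench; 2 mm chamfer at the mouth; a pale cork pad covers the pocket floor. Origin: centre of the block's underside, z up, x and y along its sides.
- block_32: Storage block for saw_32: as block_19 but 72 x 72 mm with a 46 mm pocket (same heights and depth). Origin: centre of the underside.
- block_48: Storage block for saw_48: as block_19 but 88 x 88 mm with a 62 mm pocket. Origin: centre of the underside.
- block_64: Largest storage block, for saw_64: as block_19 but 104 x 104 mm with a 78 mm pocket. Origin: centre of the underside.
- tape: Bystander: roll of black electrical tape lying flat, 66 mm diameter, 19 mm high, on the robot's side of the work. Origin: centre of its underside. Loose; leave it.
- arbor: Bystander: hole-saw arbor with pilot drill lying on the bench beyond the work, 124 mm long, 19 mm high. Origin: near its middle, on the bench, x along its length towards the drill tip. Loose; leave it.

How it is judged:
By the outcome, as a careful person would: the job done as asked, in the order asked, and still so for the second after the job is handed in, with the robot touching nothing.
It also fails if it takes over 106 s, if anything falls off the work surface, if the arm or the gripper's body presses on something with over 40 N, if the wrist force passes 120 N, or if a joint passes its speed limit or range.

## Robot

A 6-joint arm with a two-finger parallel gripper is mounted at the origin on the work surface. World frame = base frame: x ahead of the robot, y to its left, z up, the work surface at z = 0. Lengths are in m, angles in degrees, forces in N, time in s.
With the tool pointing down it reaches from about 0.4 to 0.825 m from the base axis. Payload 7 kg.
Tool frame: the origin (TCP) lies on the centre line of the jaws, within the pads' length; the fingertips stand 22 mm ahead of it and the grasp point (between the pads) lies 3 mm ahead of it; z points along the fingers, y is the line along which they close (so a half turn about z gives the same grasp; the last joint's range is limited). The gripper opens to 88 mm and grips with 3 to 60 N. Pads are 19 mm wide; open, the fingers measure 130 mm over their backs; the gripper's body (78 mm by 193 mm) begins 47 mm behind the grasp point.
Start: joints at [-55.342, 20.546, 0.682, 0, -70.136, -16.507], TCP at [0.21, -0.641, 0.249] pointing down, gripper open.
Joint ranges: [-176.03, 176.03], [-82.01, 121.73], [-58.28, 71.71], [-173.87, 95.51], [-174.79, -0.11], [-173.66, 173.66]. Speed limits (degrees/s): [136.94, 136.94, 172.46, 180, 180, 180].

## Interface

Orientations are given as [roll, pitch, yaw] about the fixed x, y, z axes, in that order (R = Rz(yaw) Ry(pitch) Rx(roll)).
In Python, from plant import get_state, cams, r gives the robot as it stands.
- The arm moves only by the tool apply_moves, never from a script. Its argument "targets" is a list of rows, each an object with "dp": the shift along the world's x, y, z in m, a list of three; "yaw": the turn about the world's z in degrees. In form: [{"dp": [x, y, z], "yaw": yaw}, ...]. A call has 1 to 20 rows; each row is the pose to reach, as a shift and turn from the pose commanded when the call began; what a row does not reach only later rows make up. A row lasts 1/12 s, in which the tool goes at most 41.7 mm and 7.16 degrees, less where a joint would pass 70% of its speed; a pose out of reach is approached as far as the arm can. A call with a gripper value outside its range is refused whole. "grip" is the gripper command: -1 is fully open, 1 is shut, values between are in proportion, set as the call begins (left out, the last holds). The fingers move at their own pace and stop on an object; "squeeze" is the grip in N (left out, the last holds). Time passes only in rows, so rows that repeat a pose let the fingers close. It gives the time, the measured TCP pose, the force, the opening and the grip force at its end, in the units of the state.
- get_state(): the state, without advancing time (a new reading comes with each control period).
- cams.capture(name): name is "scene" or "top" or "wrist"; returns a dict with "image" (420x560x3 uint8, red, green, blue), "range_z" (420x560 float32, m along the optical axis (not along the pixel's ray), 0 where there is no reading), "fx", "fy", "cx", "cy" (pixels), "R" (3x3) and "t" (3): a world point X has camera coordinates R X + t; the wrist camera has in their place "T_tool_cam" (4x4, takes a point from camera to tool coordinates, whose origin is the TCP and whose axes are the flange's). Camera axes: x right, y down, z forward; pixel columns grow to the right and rows downward; lengths in m; the calibration is good to about 2 mm. A picture is of the moment at which its call begins: read the wrist's pose just before it.
- r.close_job(): hands the job in; it is judged then, once.
The state is a dict: "time_s": time; "joints": joint angles; "qd": joint speeds; "joint_torque": joint torques, N m; "tcp_pos": TCP position; "eef_rot": TCP orientation; "contact_force": force on the tool from outside, world axes, zero at the start; "moment": the same for the moment, N m; "gripper_width": finger opening in m; "gripper_force": force on a finger pad.
Only numpy, scipy, OpenCV 4.12 (cv2) and the standard library are available. Lean on these libraries where they do the work, as an engineer would, in place of code of your own. Each camera call takes 0.05 s, during which the arm holds its last target. There are 200 camera calls.

## Working session

There is one attempt and no reset: what is moved stays moved. The work goes in short steps, Python scripts to look and compute and a tool call to move; the robot and the scene stay as the last step left them, time stands still between calls to the robot, and variables do not carry over. Pictures are saved under pics/ and viewed, at most 14 in all, crops included, and the job is handed in when it is done.

Besides the shell and the picture viewer there is one more tool, called by a JSON object that holds its "api" and its "payload", one argument or row to a line. apply_moves: Moves the arm, as the interface text tells. Its arguments: {"type":"object","properties":{"targets":{"type":"array","items":{"type":"object","properties":{"dp":{"type":"array","items":{"type":"number"}},"yaw":{"type":"number"}}}},"grip":{"type":"number"},"squeeze":{"type":"number"}},"required":["targets"]}

```bash
mkdir -p pics; ls
python3 - <<'E'
from plant import get_state,cams,r
import cv2,numpy as np
print(get_state())
for n in("scene","top"):
    c=cams.capture(n); cv2.imwrite(f"pics/{n}0.png",c["image"][:,:,::-1]); np.savez(f"{n}0.npz",**c)
    print(n,c["fx"],c["cx"],c["cy"],c["R"],c["t"])
E
```

```text
pics
{'time_s': 0.0, 'joints': array([-5.53423089e+01,  2.05907309e+01,  6.33827996e-01, -2.16790354e-02,
       -7.01339351e+01, -1.65072089e+01]), 'qd': array([-0.06319685, -0.05529048, -0.02401918,  0.05585462,  0.01373946,
        0.03229357]), 'joint_torque': array([ 2.50460238e-03, -5.82711482e+01,  2.93062466e+01,  6.99718729e+00,
        6.91790512e-03, -9.12208907e-05]), 'tcp_pos': array([ 0.21012421, -0.64099122,  0.2476261 ]), 'eef_rot': array([ 1.79907115e+02, -6.27336897e-03, -1.61856896e+02]), 'contact_force': array([ 0.08139216, -0.68901448, -0.70690851]), 'moment': array([-0.01910805, -0.06877468,  0.01465903]), 'gripper_force': 0.0, 'gripper_width': 0.0873549166576069}
scene 519.6542193173015 277.9932389354135 214.19175693303188 [[ 0.7452949   0.66672683  0.00329254]
 [ 0.50774284 -0.56436154 -0.65091724]
 [-0.43212581  0.48679706 -0.75914156]] [-0.42357404 -0.21851604  1.53969095]
top 496.6943784812981 274.4073735477259 212.7633610516859 [[ 0.00917412 -0.99944917  0.03189361]
 [-0.99044814 -0.01347054 -0.13722617]
 [ 0.1375802  -0.03033003 -0.99002615]] [-0.02187362  0.56824694  1.00819244]
```

View pics/top0.png

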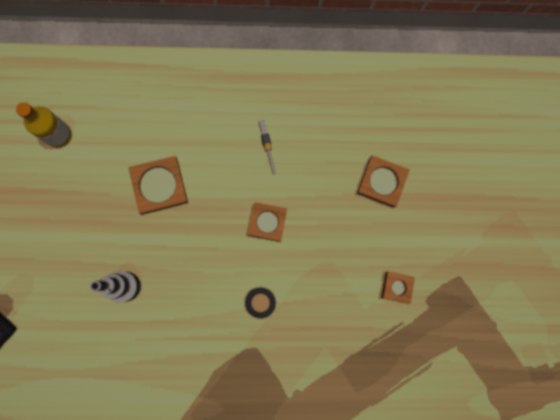

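View pics/scene0.png

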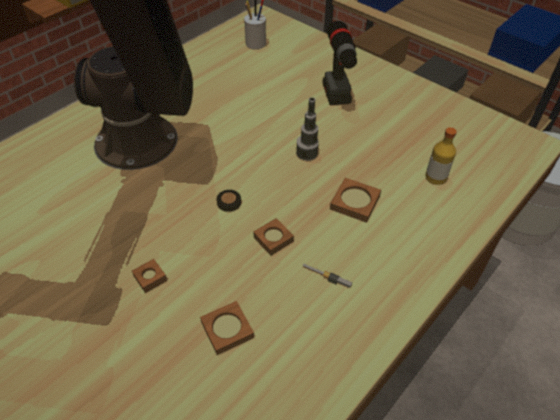

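The top view shows the stack at about (100–120, 286). The blocks are 64 at (158,185), 32 at (267,222), 48 at (384,181) and 19 at (398,288). The tape is at (260,302) and the arbor at (267,147). The scene view agrees. Next I'll measure.

```bash
cat > h.py <<'E'
import numpy as np,cv2
def world(c):
    z=c["range_z"]; v,u=np.mgrid[:z.shape[0],:z.shape[1]]
    P=np.stack([(u-c["cx"])/c["fx"]*z,(v-c["cy"])/c["fy"]*z,z],-1)
    if "R" in c: P=(P-c["t"])@c["R"]
    return P,z>0
def px2w(c,u,v,h):
    d=np.array([(u-c["cx"])/c["fx"],(v-c["cy"])/c["fy"],1])@c["R"]; o=-c["t"]@c["R"]
    return o+d*(h-o[2])/d[2]
E
python3 - <<'E'
from h import *
c=dict(np.load("top0.npz")); P,ok=world(c); im=c["image"].astype(int)
hsv=cv2.cvtColor(c["image"],cv2.COLOR_RGB2HSV)
for n,(u,v,h) in dict(b64=(158,185,40),b32=(267,222,28),b48=(384,181,34),b19=(398,288,24),tape=(260,302,26)).items():
    w=np.zeros(ok.shape,bool); w[v-h:v+h,u-h:u+h]=1
    p=P[w&ok]; print(n,"floor z",np.percentile(p[:,2],[5,50,95]).round(4))
    # block top: z in .018..0.034
    m=w&ok&(P[...,2]>.019)&(P[...,2]<.033) if n!="tape" else w&ok&(P[...,2]>.012)
    q=P[m]; cnt=np.argwhere(m)[:,::-1].astype(np.float32)
    xy=(q[:,:2]*1000).astype(np.float32)
    r=cv2.minAreaRect(xy); print("  rect",r, "zmed",np.median(q[:,2]).round(4))
    if n!="tape":
        # hole: enclosed region in mask
        k=(~m).astype(np.uint8); k[~w]=0; _,lab,st,ce=cv2.connectedComponentsWithStats(k,connectivity=4); l=lab[v,u]
        print("  hole px",ce[l],st[l],"world@26mm",px2w(c,*ce[l],.026).round(4),"@19", px2w(c,*ce[l],.019).round(4))
w=np.zeros(ok.shape,bool); w[255:315,80:150]=1
for i in range(4):
    zt=.048*(i+1); m=w&ok&(abs(P[...,2]-zt)<.006); q=P[m]
    if len(q): print("stack z",zt,len(q),np.median(q,0).round(4),cv2.minEnclosingCircle((q[:,:2]*1000).astype(np.float32)))
E
```

```text
b64 floor z [-0.003   0.0015  0.027 ]
  rect ((629.8829956054688, 235.97821044921875), (105.38043212890625, 104.8642349243164), 15.558552742004395) zmed 0.0256
  hole px [157.33935743 184.00502008] [140 166  36  36 996] world@26mm [0.629  0.2351 0.026 ] @19 [0.6304 0.2366 0.019 ]
b32 floor z [-0.0032  0.0012  0.0271]
  rect ((552.8031005859375, -1.11529541015625), (72.0718765258789, 72.55671691894531), 79.42884826660156) zmed 0.0254
  hole px [267.31908832 221.23931624] [257 211  22  21 351] world@26mm [ 0.5519 -0.0009  0.026 ] @19 [ 0.5528 -0.001   0.019 ]
b48 floor z [-0.0034  0.001   0.0269]
  rect ((645.7371215820312, -253.56658935546875), (89.14388275146484, 89.47048950195312), 70.01896667480469) zmed 0.0252
  hole px [383.64309764 180.17845118] [370 167  28  27 594] world@26mm [ 0.645  -0.2525  0.026 ] @19 [ 0.6465 -0.2543  0.019 ]
b19 floor z [-0.0033  0.001   0.0268]
  rect ((415.6230773925781, -280.3448181152344), (59.377777099609375, 57.98516082763672), 78.62261199951172) zmed 0.0251
  hole px [398.51533742 287.07361963] [392 280  14  15 163] world@26mm [ 0.4156 -0.2793  0.026 ] @19 [ 0.4155 -0.2812  0.019 ]
tape floor z [-0.0033  0.0006  0.0203]
  rect ((382.03887939453125, 12.440101623535156), (62.152767181396484, 63.16164779663086), 0.5750030279159546) zmed 0.0184
stack z 0.048 299 [0.4091 0.2804 0.0478] ((412.843017578125, 295.9942321777344), 31.833925247192383)
stack z 0.096 191 [0.4116 0.2896 0.0954] ((414.6559143066406, 300.08233642578125), 23.740507125854492)
stack z 0.14400000000000002 150 [0.4157 0.293  0.1436] ((416.0156555175781, 298.49359130859375), 16.2069091796875)
stack z 0.192 102 [0.4158 0.3008 0.192 ] ((415.32958984375, 301.4917907714844), 9.643588066101074)
```

{"api": "apply_moves", "payload": {
  "targets": [
    {"dp": [0.29,0.44,0.05]},
    {"dp": [0.29,0.44,0.05]},
    {"dp": [0.29,0.44,0.05]},
    {"dp": [0.29,0.44,0.05]},
    {"dp": [0.29,0.44,0.05]},
    {"dp": [0.29,0.44,0.05]},
    {"dp": [0.29,0.44,0.05]},
    {"dp": [0.29,0.44,0.05]},
    {"dp": [0.29,0.44,0.05]},
    {"dp": [0.29,0.44,0.05]},
    {"dp": [0.29,0.44,0.05]},
    {"dp": [0.29,0.44,0.05]},
    {"dp": [0.29,0.44,0.05]},
    {"dp": [0.205,0.942,0.05]},
    {"dp": [0.205,0.942,0.05]},
    {"dp": [0.205,0.942,0.05]},
    {"dp": [0.205,0.942,0.05]},
    {"dp": [0.205,0.942,0.05]},
    {"dp": [0.205,0.942,0.05]},
    {"dp": [0.205,0.942,0.05]}
  ],
  "grip": -1
}}

```text
$.targets[0]: bad value
```

{"api": "apply_moves", "payload": {
  "targets": [
    {"dp": [0.29,0.44,0.05],"yaw": 0},
    {"dp": [0.29,0.44,0.05],"yaw": 0},
    {"dp": [0.29,0.44,0.05],"yaw": 0},
    {"dp": [0.29,0.44,0.05],"yaw": 0},
    {"dp": [0.29,0.44,0.05],"yaw": 0},
    {"dp": [0.29,0.44,0.05],"yaw": 0},
    {"dp": [0.29,0.44,0.05],"yaw": 0},
    {"dp": [0.29,0.44,0.05],"yaw": 0},
    {"dp": [0.29,0.44,0.05],"yaw": 0},
    {"dp": [0.29,0.44,0.05],"yaw": 0},
    {"dp": [0.29,0.44,0.05],"yaw": 0},
    {"dp": [0.29,0.44,0.05],"yaw": 0},
    {"dp": [0.29,0.44,0.05],"yaw": 0},
    {"dp": [0.205,0.942,0.05],"yaw": 0},
    {"dp": [0.205,0.942,0.05],"yaw": 0},
    {"dp": [0.205,0.942,0.05],"yaw": 0},
    {"dp": [0.205,0.942,0.05],"yaw": 0},
    {"dp": [0.205,0.942,0.05],"yaw": 0},
    {"dp": [0.205,0.942,0.05],"yaw": 0},
    {"dp": [0.205,0.942,0.05],"yaw": 0}
  ],
  "grip": -1
}}

```text
time_s: 1.77
tcp_pos: [0.4505, 0.0879, 0.2986]
eef_rot: [180.0, 0.0, -161.9]
contact_force: [1.3, 0.1, 0.1]
gripper_width: 0.0878
gripper_force: 0.0
```

{"api": "apply_moves", "payload": {
  "targets": [
    {"dp": [0,0,0],"yaw": 0},
    {"dp": [0,0,0],"yaw": 0}
  ]
}}

```text
time_s: 1.93
tcp_pos: [0.451, 0.0883, 0.2984]
eef_rot: [180.0, -0.0, -161.6]
contact_force: [0.5, -0.2, -0.4]
gripper_width: 0.0877
gripper_force: 0.0
```

{"api": "apply_moves", "payload": {
  "targets": [
    {"dp": [-0.036,0.213,0.002],"yaw": 0},
    {"dp": [-0.036,0.213,0.002],"yaw": 0},
    {"dp": [-0.036,0.213,0.002],"yaw": 0},
    {"dp": [-0.036,0.213,0.002],"yaw": 0},
    {"dp": [-0.036,0.213,0.002],"yaw": 0},
    {"dp": [-0.036,0.213,0.002],"yaw": 0},
    {"dp": [-0.036,0.213,0.002],"yaw": 0}
  ]
}}

```text
time_s: 2.52
tcp_pos: [0.4157, 0.3005, 0.2997]
eef_rot: [-179.9, -0.1, -161.8]
contact_force: [0.7, -1.1, 0.3]
gripper_width: 0.0876
gripper_force: 0.0
```

```bash
cat >> h.py <<'E'
def wristcap(name):
    from plant import get_state,cams
    from scipy.spatial.transform import Rotation as Ro
    s=get_state(); c=cams.capture("wrist"); cv2.imwrite(f"pics/{name}.png",c["image"][:,:,::-1])
    P,ok=world(c); T=c["T_tool_cam"]; P=P@T[:3,:3].T+T[:3,3]
    Rm=Ro.from_euler("xyz",s["eef_rot"],degrees=True).as_matrix()
    return s,c,P@Rm.T+s["tcp_pos"],ok
def disc(P,ok,z,xy,rad,tol=.005):
    m=ok&(abs(P[...,2]-z)<tol)&(np.hypot(P[...,0]-xy[0],P[...,1]-xy[1])<rad)
    q=P[m]
    if len(q)<10: return len(q)
    (a,b),R=cv2.minEnclosingCircle((q[:,:2]*1000).astype(np.float32))
    return len(q),q[:,:2].mean(0).round(4),np.round([a,b,R],1),np.median(q[:,2]).round(4)
E
python3 - <<'E'
from h import *
s,c,P,ok=wristcap("w1"); print(s["tcp_pos"],s["eef_rot"],c["T_tool_cam"].round(3))
for z,xy in((.192,(.4153,.3015)),(.144,(.416,.2985)),(.096,(.4147,.3)),(.048,(.413,.296))): print(z,disc(P,ok,z,xy,.045))
E
```

```text
[0.41565527 0.30054098 0.299704  ] [-1.79947717e+02 -7.04538919e-02 -1.61770889e+02] [[-0.001 -0.956 -0.293  0.078]
 [ 1.    -0.001 -0.    -0.002]
 [ 0.    -0.293  0.956 -0.136]
 [ 0.     0.     0.     1.   ]]
0.192 (585, array([0.4153, 0.2988]), array([415.9, 299. ,   9.5]), np.float64(0.1917))
0.144 (612, array([0.4116, 0.2926]), array([416.2, 296.1,  15.8]), np.float64(0.1436))
0.096 (801, array([0.4053, 0.2978]), array([415.1, 298.1,  23.8]), np.float64(0.0956))
0.048 (959, array([0.4013, 0.286 ]), array([413.6, 294.5,  31.9]), np.float64(0.0476))
```

View pics/w1.png

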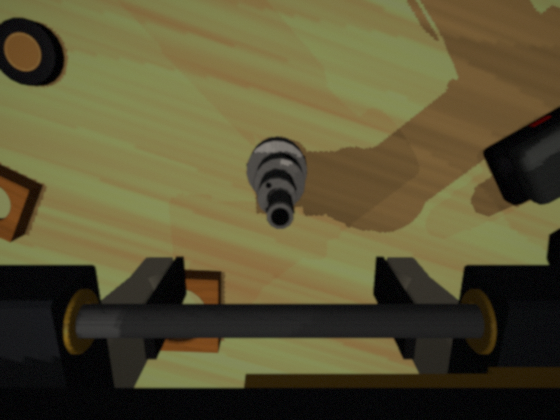

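The wrist view shows the stack centred between the fingers, with the saw_19 top at (280,215) and the fingertip mid column at about 279. Depth gives tops at 0.192, 0.144, 0.096 and 0.048, and the radii match. Now I'll descend with the gripper part-closed and grip saw_19.

{"api": "apply_moves", "payload": {
  "targets": [
    {"dp": [0,0.0005,-0.03],"yaw": 0},
    {"dp": [0,0.0005,-0.06],"yaw": 0},
    {"dp": [0,0.0005,-0.085],"yaw": 0},
    {"dp": [0,0.0005,-0.1],"yaw": 0},
    {"dp": [0,0.0005,-0.108],"yaw": 0},
    {"dp": [0,0.0005,-0.112],"yaw": 0},
    {"dp": [0,0.0005,-0.112],"yaw": 0}
  ],
  "grip": 0.2,
  "squeeze": 15
}}

```text
time_s: 3.15
tcp_pos: [0.416, 0.2986, 0.1884]
eef_rot: [-180.0, -0.0, -161.9]
contact_force: [-0.1, 0.2, -0.1]
gripper_width: 0.0465
gripper_force: 0.0
```

{"api": "apply_moves", "payload": {
  "targets": [
    {"dp": [0,0,0],"yaw": 0},
    {"dp": [0,0,0],"yaw": 0},
    {"dp": [0,0,0],"yaw": 0},
    {"dp": [0,0,0],"yaw": 0},
    {"dp": [0,0,0],"yaw": 0}
  ],
  "grip": 1
}}

```text
time_s: 3.57
tcp_pos: [0.4158, 0.3001, 0.1892]
eef_rot: [180.0, 0.1, -161.8]
contact_force: [0.3, 0.3, 2.5]
gripper_width: 0.0187
gripper_force: 15.0
```

{"api": "apply_moves", "payload": {
  "targets": [
    {"dp": [0,0,0.008],"yaw": 0},
    {"dp": [0,0,0.025],"yaw": 0},
    {"dp": [0.008,-0.025,0.04],"yaw": 0},
    {"dp": [0.07,-0.28,0.03],"yaw": 0},
    {"dp": [0.07,-0.28,0.03],"yaw": 0},
    {"dp": [0.07,-0.28,0.03],"yaw": 0},
    {"dp": [0.07,-0.28,0.03],"yaw": 0},
    {"dp": [0.07,-0.28,0.03],"yaw": 0},
    {"dp": [0.07,-0.28,0.03],"yaw": 0},
    {"dp": [0.07,-0.28,0.03],"yaw": 0},
    {"dp": [0.0,-0.58,-0.08],"yaw": 0},
    {"dp": [0.0,-0.58,-0.08],"yaw": 0},
    {"dp": [0.0,-0.58,-0.08],"yaw": 0},
    {"dp": [0.0,-0.58,-0.08],"yaw": 0},
    {"dp": [0.0,-0.58,-0.08],"yaw": 0},
    {"dp": [0.0,-0.58,-0.08],"yaw": 0},
    {"dp": [0.0,-0.58,-0.08],"yaw": 0},
    {"dp": [0.0,-0.58,-0.08],"yaw": 0},
    {"dp": [0.0,-0.58,-0.08],"yaw": 0},
    {"dp": [0.0,-0.58,-0.08],"yaw": 0}
  ]
}}

```text
time_s: 5.23
tcp_pos: [0.4145, -0.2818, 0.108]
eef_rot: [179.9, -0.1, -162.1]
contact_force: [-0.4, 1.2, -0.1]
gripper_width: 0.0186
gripper_force: 15.0
```

Run:
```python
from h import *
s,c,P,ok=wristcap("w2"); print(s["tcp_pos"],s["gripper_width"],s["contact_force"])
x,y,z=s["tcp_pos"]
m=ok&(abs(P[...,2]-.026)<.006)&(np.hypot(P[...,0]-.4155,P[...,1]+.28)<.045)
print(m.sum(),cv2.minAreaRect((P[m][:,:2]*1000).astype(np.float32)))
m=ok&(abs(P[...,2]-(z+.004))<.006)&(np.hypot(P[...,0]-x,P[...,1]-y)<.02); print(m.sum(), cv2.minEnclosingCircle((P[m][:,:2]*1000).astype(np.float32)), np.median(P[m][:,2]))
```

```text
[ 0.41447191 -0.28180115  0.10804668] 0.0185855115628107 [-0.40443409  1.21981629 -0.1322669 ]
5160 ((416.4715270996094, -283.1837463378906), (58.335391998291016, 58.38532257080078), 78.8406753540039)
1734 ((406.1706848144531, -284.8507080078125), 17.932941436767578) 0.1105370564038032
```

View pics/w2.png

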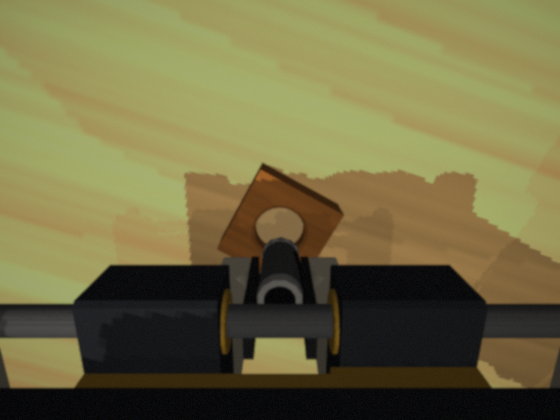

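The wrist view shows saw_19 in the jaws, over the pocket at (279,225). The offset is under 2 mm against 6 mm of clearance. Lowering it.

{"api": "apply_moves", "payload": {
  "targets": [
    {"dp": [0,0,-0.025],"yaw": 0},
    {"dp": [0,0,-0.04],"yaw": 0},
    {"dp": [0,0,-0.047],"yaw": 0},
    {"dp": [0,0,-0.049],"yaw": 0},
    {"dp": [0,0,-0.05],"yaw": 0},
    {"dp": [0,0,-0.051],"yaw": 0},
    {"dp": [0,0,-0.0515],"yaw": 0},
    {"dp": [0,0,-0.0515],"yaw": 0}
  ]
}}

```text
time_s: 5.95
tcp_pos: [0.4161, -0.2803, 0.0577]
eef_rot: [-180.0, 0.1, -161.8]
contact_force: [0.4, -0.6, -0.9]
gripper_width: 0.0187
gripper_force: 15.0
```

{"api": "apply_moves", "payload": {
  "targets": [
    {"dp": [0,0,-0.0005],"yaw": 0},
    {"dp": [0,0,-0.001],"yaw": 0},
    {"dp": [0,0,-0.001],"yaw": 0}
  ]
}}

```text
time_s: 6.2
tcp_pos: [0.4161, -0.2805, 0.0571]
eef_rot: [-180.0, 0.1, -161.8]
contact_force: [-1.2, 2.2, 9.5]
gripper_width: 0.0184
gripper_force: 15.0
```

{"api": "apply_moves", "payload": {
  "targets": [
    {"dp": [0,0,0.0005],"yaw": 0},
    {"dp": [0,0,0.0005],"yaw": 0},
    {"dp": [0,0,0.0005],"yaw": 0},
    {"dp": [0,0,0.0005],"yaw": 0},
    {"dp": [0,0,0.02],"yaw": 0},
    {"dp": [0,0,0.05],"yaw": 0},
    {"dp": [0,0,0.09],"yaw": 0},
    {"dp": [0.04,0.0,0.13],"yaw": 0}
  ],
  "grip": 0.2
}}

```text
time_s: 6.87
tcp_pos: [0.4414, -0.2801, 0.1779]
eef_rot: [179.9, -0.1, -161.9]
contact_force: [1.3, -0.5, -0.5]
gripper_width: 0.0352
gripper_force: 0.0
```

Run:
```python
from h import *
s,c,P,ok=wristcap("w3"); print(s["tcp_pos"],s["gripper_width"])
print(disc(P,ok,.060,(.4155,-.28),.03))
from plant import cams
c=cams.capture("top"); P,ok=world(c)
for z,xy in((.144,(.416,.2985)),(.096,(.4147,.3)),(.048,(.413,.296)),(.06,(.4155,-.28))): print(z,disc(P,ok,z,xy,.035,.006))
```

```text
[ 0.44144066 -0.28008086  0.17787254] 0.03520943757071825
(577, array([ 0.4161, -0.2819]), array([ 416.4, -281.6,    9.5]), np.float64(0.0597))
0.144 (245, array([0.4156, 0.2981]), array([415.4, 298.2,  16.2]), np.float64(0.1438))
0.096 (198, array([0.4136, 0.292 ]), array([414.7, 300.2,  24. ]), np.float64(0.0953))
0.048 (298, array([0.4107, 0.2832]), array([413.1, 296.6,  31.6]), np.float64(0.0474))
0.06 9
```

View pics/w3.png

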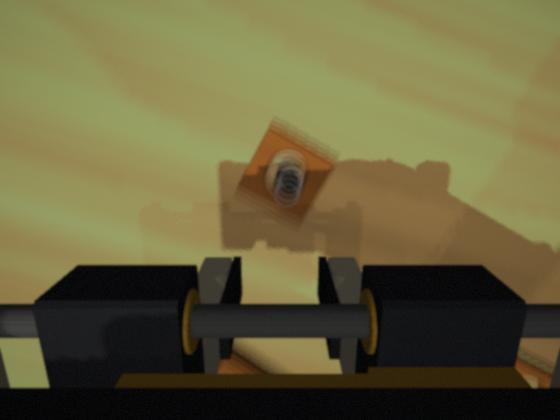

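The wrist view shows saw_19 standing in its pocket at (288,178), with its top at z=0.0597 (expected 0.060). The remaining stack is unmoved. Next is saw_32.

{"api": "apply_moves", "payload": {
  "targets": [
    {"dp": [0.055,0.28,0.012],"yaw": 0},
    {"dp": [0.055,0.28,0.012],"yaw": 0},
    {"dp": [0.055,0.28,0.012],"yaw": 0},
    {"dp": [0.055,0.28,0.012],"yaw": 0},
    {"dp": [0.055,0.28,0.012],"yaw": 0},
    {"dp": [0.055,0.28,0.012],"yaw": 0},
    {"dp": [0.055,0.28,0.012],"yaw": 0},
    {"dp": [-0.026,0.578,0.012],"yaw": 0},
    {"dp": [-0.026,0.578,0.012],"yaw": 0},
    {"dp": [-0.026,0.578,0.012],"yaw": 0},
    {"dp": [-0.026,0.578,0.012],"yaw": 0},
    {"dp": [-0.026,0.578,0.012],"yaw": 0},
    {"dp": [-0.026,0.578,0.012],"yaw": 0},
    {"dp": [-0.026,0.578,0.012],"yaw": 0},
    {"dp": [-0.026,0.578,0.012],"yaw": 0},
    {"dp": [-0.026,0.578,0.012],"yaw": 0},
    {"dp": [-0.026,0.578,0.012],"yaw": 0}
  ],
  "grip": -0.2
}}

```text
time_s: 8.38
tcp_pos: [0.4184, 0.2984, 0.1868]
eef_rot: [-180.0, -0.1, -161.7]
contact_force: [-0.0, -0.4, 0.2]
gripper_width: 0.0529
gripper_force: 0.0
```

Run:
```python
from h import *
s,c,P,ok=wristcap("w4"); print(s["tcp_pos"],s["gripper_width"])
for z,xy in((.144,(.416,.2985)),(.096,(.4147,.3)),(.048,(.413,.296))): print(z,disc(P,ok,z,xy,.035,.006))
```

```text
[0.41835937 0.29843345 0.18683467] 0.05286239318609797
0.144 (2826, array([0.415 , 0.2959]), array([416.2, 296.4,  16.1]), np.float64(0.1437))
0.096 (1744, array([0.4048, 0.2968]), array([415.1, 298.3,  24. ]), np.float64(0.0956))
0.048 (1842, array([0.4003, 0.2859]), array([413.5, 294.4,  31.9]), np.float64(0.0476))
```

{"api": "apply_moves", "payload": {
  "targets": [
    {"dp": [-0.003,0,-0.01],"yaw": 0},
    {"dp": [-0.003,0,-0.03],"yaw": 0},
    {"dp": [-0.003,0,-0.042],"yaw": 0},
    {"dp": [-0.003,0,-0.047],"yaw": 0},
    {"dp": [-0.003,0,-0.047],"yaw": 0}
  ]
}}

```text
time_s: 8.85
tcp_pos: [0.4156, 0.2959, 0.139]
eef_rot: [-179.9, -0.1, -161.9]
contact_force: [0.1, 0.1, 0.0]
gripper_width: 0.0527
gripper_force: 0.0
```

{"api": "apply_moves", "payload": {
  "targets": [
    {"dp": [0,0,0],"yaw": 0},
    {"dp": [0,0,0],"yaw": 0},
    {"dp": [0,0,0],"yaw": 0},
    {"dp": [0,0,0],"yaw": 0},
    {"dp": [0,0,0],"yaw": 0}
  ],
  "grip": 1
}}

```text
time_s: 9.27
tcp_pos: [0.4163, 0.298, 0.1412]
eef_rot: [180.0, 0.1, -161.8]
contact_force: [-0.7, 0.1, 1.5]
gripper_width: 0.0317
gripper_force: 15.0
```

{"api": "apply_moves", "payload": {
  "targets": [
    {"dp": [0,0,0.008],"yaw": 0},
    {"dp": [0,0,0.025],"yaw": 0},
    {"dp": [0.011,-0.025,0.035],"yaw": 0},
    {"dp": [0.09,-0.2,0.02],"yaw": 0},
    {"dp": [0.09,-0.2,0.02],"yaw": 0},
    {"dp": [0.09,-0.2,0.02],"yaw": 0},
    {"dp": [0.09,-0.2,0.02],"yaw": 0},
    {"dp": [0.09,-0.2,0.02],"yaw": 0},
    {"dp": [0.1365,-0.299,-0.035],"yaw": 0},
    {"dp": [0.1365,-0.299,-0.035],"yaw": 0},
    {"dp": [0.1365,-0.299,-0.035],"yaw": 0},
    {"dp": [0.1365,-0.299,-0.035],"yaw": 0},
    {"dp": [0.1365,-0.299,-0.035],"yaw": 0},
    {"dp": [0.1365,-0.299,-0.035],"yaw": 0}
  ]
}}

```text
time_s: 10.43
tcp_pos: [0.5526, -0.0015, 0.1058]
eef_rot: [-180.0, -0.0, -161.9]
contact_force: [-0.1, 0.1, -0.4]
gripper_width: 0.0315
gripper_force: 15.0
```

Run:
```python
from h import *
s,c,P,ok=wristcap("w5"); print(s["tcp_pos"],s["gripper_width"])
m=ok&(abs(P[...,2]-.026)<.006)&(np.hypot(P[...,0]-.5525,P[...,1]+.001)<.055)
print(m.sum(),cv2.minAreaRect((P[m][:,:2]*1000).astype(np.float32)))
```

```text
[ 0.55262947 -0.00154073  0.10579649] 0.0314718063510948
6683 ((553.6554565429688, -3.6921119689941406), (72.17890930175781, 72.67268371582031), 79.49383544921875)
```

View pics/w5.png

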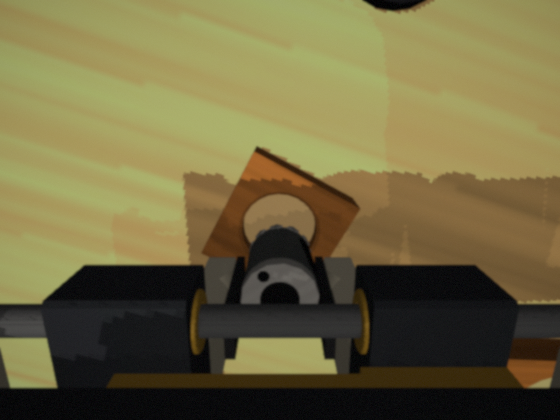

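The wrist view shows saw_32 in the jaws over its pocket at (279,222), about 0.5 mm off. Lowering.

{"api": "apply_moves", "payload": {
  "targets": [
    {"dp": [0,0,-0.025],"yaw": 0},
    {"dp": [0,0,-0.04],"yaw": 0},
    {"dp": [0,0,-0.045],"yaw": 0},
    {"dp": [0,0,-0.047],"yaw": 0},
    {"dp": [0,0,-0.048],"yaw": 0},
    {"dp": [0,0,-0.0485],"yaw": 0},
    {"dp": [0,0,-0.0485],"yaw": 0}
  ]
}}

```text
time_s: 11.07
tcp_pos: [0.5531, -0.0009, 0.058]
eef_rot: [-180.0, 0.1, -161.8]
contact_force: [0.3, -0.1, -1.1]
gripper_width: 0.0315
gripper_force: 15.0
```

{"api": "apply_moves", "payload": {
  "targets": [
    {"dp": [0,0,-0.0005],"yaw": 0},
    {"dp": [0,0,-0.001],"yaw": 0},
    {"dp": [0,0,-0.001],"yaw": 0}
  ]
}}

```text
time_s: 11.32
tcp_pos: [0.5531, -0.0011, 0.0571]
eef_rot: [-180.0, 0.1, -161.8]
contact_force: [-2.0, 0.4, 8.0]
gripper_width: 0.0316
gripper_force: 15.0
```

{"api": "apply_moves", "payload": {
  "targets": [
    {"dp": [0,0,0.0005],"yaw": 0},
    {"dp": [0,0,0.0005],"yaw": 0},
    {"dp": [0,0,0.0005],"yaw": 0},
    {"dp": [0,0,0.0005],"yaw": 0},
    {"dp": [0,0,0.02],"yaw": 0},
    {"dp": [0,0,0.05],"yaw": 0},
    {"dp": [-0.02,0.04,0.08],"yaw": 0},
    {"dp": [-0.04,0.08,0.1],"yaw": 0},
    {"dp": [-0.138,0.301,0.1],"yaw": 0},
    {"dp": [-0.138,0.301,0.1],"yaw": 0},
    {"dp": [-0.138,0.301,0.1],"yaw": 0},
    {"dp": [-0.138,0.301,0.1],"yaw": 0},
    {"dp": [-0.138,0.301,0.1],"yaw": 0},
    {"dp": [-0.138,0.301,0.1],"yaw": 0},
    {"dp": [-0.138,0.301,0.1],"yaw": 0},
    {"dp": [-0.138,0.301,0.1],"yaw": 0}
  ],
  "grip": -0.2
}}

```text
time_s: 12.65
tcp_pos: [0.4135, 0.3024, 0.1562]
eef_rot: [180.0, 0.0, -161.6]
contact_force: [-0.4, 0.1, 0.4]
gripper_width: 0.0525
gripper_force: 0.0
```

Run:
```python
from h import *
s,c,P,ok=wristcap("w6"); print(s["tcp_pos"],s["gripper_width"])
for z,xy in((.096,(.4147,.3)),(.048,(.413,.296))): print(z,disc(P,ok,z,xy,.035,.006))
from plant import cams
c=cams.capture("top"); P,ok=world(c); cv2.imwrite("pics/top6.png",c["image"][:,:,::-1])
for z,xy in((.06,(.4155,-.28)),(.06,(.553,-.001))): print(z,disc(P,ok,z,xy,.035,.006))
```

```text
[0.41350828 0.30240774 0.15616621] 0.052472426708706006
0.096 (5319, array([0.414 , 0.2978]), array([415.2, 298.1,  24.1]), np.float64(0.0956))
0.048 (2289, array([0.3997, 0.2866]), array([413.2, 294.3,  31.8]), np.float64(0.0476))
0.06 (71, array([ 0.4156, -0.2783]), array([ 415.1, -278.4,    9.8]), np.float64(0.0591))
0.06 (182, array([ 5.519e-01, -2.000e-04]), array([ 5.52e+02, -3.00e-01,  1.58e+01]), np.float64(0.0595))
```

View pics/top6.png

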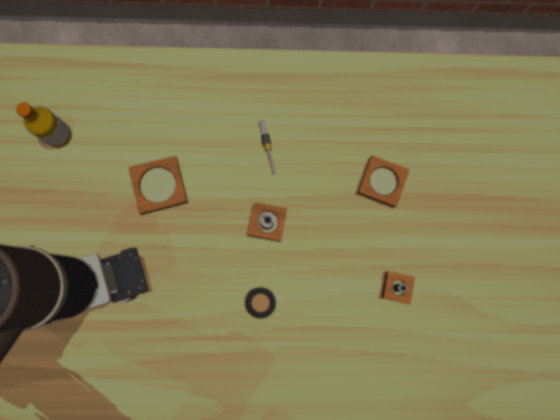

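The top view shows saw_19 at (400,288) and saw_32 at (267,220), both upright in their pockets. The tape and arbor are unmoved. Next is saw_48.

{"api": "apply_moves", "payload": {
  "targets": [
    {"dp": [0,0,0],"yaw": 0},
    {"dp": [0,0,-0.01],"yaw": 0},
    {"dp": [0,0,-0.03],"yaw": 0},
    {"dp": [0,0,-0.05],"yaw": 0},
    {"dp": [0,0,-0.06],"yaw": 0},
    {"dp": [0,0,-0.064],"yaw": 0},
    {"dp": [0,0,-0.064],"yaw": 0},
    {"dp": [0,0,-0.064],"yaw": 0}
  ],
  "grip": -0.6
}}

```text
time_s: 13.42
tcp_pos: [0.415, 0.2996, 0.0923]
eef_rot: [-180.0, 0.0, -161.9]
contact_force: [-0.2, -0.1, 0.1]
gripper_width: 0.0698
gripper_force: 0.0
```

{"api": "apply_moves", "payload": {
  "targets": [
    {"dp": [0,0,0],"yaw": 0},
    {"dp": [0,0,0],"yaw": 0},
    {"dp": [0,0,0],"yaw": 0},
    {"dp": [0,0,0],"yaw": 0},
    {"dp": [0,0,0],"yaw": 0}
  ],
  "grip": 1,
  "squeeze": 20
}}

```text
time_s: 13.83
tcp_pos: [0.4146, 0.3, 0.0925]
eef_rot: [180.0, 0.0, -161.8]
contact_force: [-1.1, 1.2, 2.8]
gripper_width: 0.0477
gripper_force: 20.0
```

{"api": "apply_moves", "payload": {
  "targets": [
    {"dp": [0,0,0.008],"yaw": 0},
    {"dp": [0,0,0.03],"yaw": 0},
    {"dp": [0,0,0.06],"yaw": 0},
    {"dp": [0.01,-0.02,0.08],"yaw": 0},
    {"dp": [0.15,-0.36,0.08],"yaw": 0},
    {"dp": [0.15,-0.36,0.08],"yaw": 0},
    {"dp": [0.15,-0.36,0.08],"yaw": 0},
    {"dp": [0.15,-0.36,0.08],"yaw": 0},
    {"dp": [0.15,-0.36,0.08],"yaw": 0},
    {"dp": [0.15,-0.36,0.08],"yaw": 0},
    {"dp": [0.15,-0.36,0.08],"yaw": 0},
    {"dp": [0.15,-0.36,0.08],"yaw": 0},
    {"dp": [0.15,-0.36,0.08],"yaw": 0},
    {"dp": [0.231,-0.5535,0.015],"yaw": 0},
    {"dp": [0.231,-0.5535,0.015],"yaw": 0},
    {"dp": [0.231,-0.5535,0.015],"yaw": 0},
    {"dp": [0.231,-0.5535,0.015],"yaw": 0},
    {"dp": [0.231,-0.5535,0.015],"yaw": 0},
    {"dp": [0.231,-0.5535,0.015],"yaw": 0},
    {"dp": [0.231,-0.5535,0.015],"yaw": 0}
  ]
}}

```text
time_s: 15.5
tcp_pos: [0.6449, -0.257, 0.1046]
eef_rot: [179.9, -0.2, -162.1]
contact_force: [-0.2, 0.7, -1.7]
gripper_width: 0.0475
gripper_force: 20.0
```

Run:
```python
from h import *
s,c,P,ok=wristcap("w7"); print(s["tcp_pos"],s["gripper_width"])
m=ok&(abs(P[...,2]-.026)<.006)&(np.hypot(P[...,0]-.6457,P[...,1]+.2535)<.066)
print(m.sum(),cv2.minAreaRect((P[m][:,:2]*1000).astype(np.float32)))
```

```text
[ 0.64487533 -0.257009    0.10459746] 0.0475312063790547
8533 ((647.0467529296875, -256.2377014160156), (88.42787170410156, 88.20465087890625), 69.47034454345703)
```

View pics/w7.png

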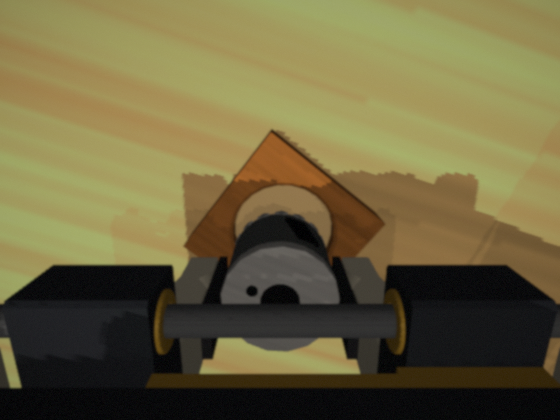

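The wrist view shows saw_48 in the jaws over its pocket at (283,225), roughly centred. Lowering.

{"api": "apply_moves", "payload": {
  "targets": [
    {"dp": [0,0,-0.02],"yaw": 0},
    {"dp": [0.0005,0,-0.038],"yaw": 0},
    {"dp": [0.0005,0,-0.045],"yaw": 0},
    {"dp": [0.0005,0,-0.047],"yaw": 0},
    {"dp": [0.0005,0,-0.048],"yaw": 0},
    {"dp": [0.0005,0,-0.0485],"yaw": 0},
    {"dp": [0.0005,0,-0.0485],"yaw": 0}
  ]
}}

```text
time_s: 16.13
tcp_pos: [0.6467, -0.2536, 0.0598]
eef_rot: [-180.0, 0.1, -161.8]
contact_force: [-1.2, -0.4, -0.7]
gripper_width: 0.0476
gripper_force: 20.0
```

{"api": "apply_moves", "payload": {
  "targets": [
    {"dp": [0,0,-0.001],"yaw": 0},
    {"dp": [0,0,-0.0015],"yaw": 0},
    {"dp": [0,0,-0.0015],"yaw": 0}
  ]
}}

```text
time_s: 16.38
tcp_pos: [0.6461, -0.2538, 0.0574]
eef_rot: [-180.0, 0.0, -161.9]
contact_force: [0.3, -1.0, -0.9]
gripper_width: 0.047
gripper_force: 20.0
```

{"api": "apply_moves", "payload": {
  "targets": [
    {"dp": [0,0,-0.0005],"yaw": 0},
    {"dp": [0,0,-0.001],"yaw": 0},
    {"dp": [0,0,-0.001],"yaw": 0}
  ]
}}

```text
time_s: 16.63
tcp_pos: [0.6461, -0.2539, 0.0566]
eef_rot: [-180.0, 0.0, -161.8]
contact_force: [-1.4, 0.6, 3.5]
gripper_width: 0.0474
gripper_force: 20.0
```

{"api": "apply_moves", "payload": {
  "targets": [
    {"dp": [0,0,0.0003],"yaw": 0},
    {"dp": [0,0,0.0003],"yaw": 0},
    {"dp": [0,0,0.0003],"yaw": 0},
    {"dp": [0,0,0.0003],"yaw": 0},
    {"dp": [0,0,0.02],"yaw": 0},
    {"dp": [0,0,0.05],"yaw": 0},
    {"dp": [0,0,0.08],"yaw": 0},
    {"dp": [-0.01,0.02,0.11],"yaw": 0},
    {"dp": [-0.15,0.35,0.11],"yaw": 0},
    {"dp": [-0.15,0.35,0.11],"yaw": 0},
    {"dp": [-0.15,0.35,0.11],"yaw": 0},
    {"dp": [-0.15,0.35,0.11],"yaw": 0},
    {"dp": [-0.15,0.35,0.11],"yaw": 0},
    {"dp": [-0.15,0.35,0.11],"yaw": 0},
    {"dp": [-0.15,0.35,0.11],"yaw": 0},
    {"dp": [-0.15,0.35,0.11],"yaw": 0},
    {"dp": [-0.15,0.35,0.11],"yaw": 0}
  ],
  "grip": -0.7
}}

```text
time_s: 18.05
tcp_pos: [0.4946, 0.0988, 0.1664]
eef_rot: [180.0, 0.1, -161.8]
contact_force: [0.1, -0.8, -0.5]
gripper_width: 0.0747
gripper_force: 0.0
```

{"api": "apply_moves", "payload": {
  "targets": [
    {"dp": [-0.0835,0.2,-0.03],"yaw": 0},
    {"dp": [-0.0835,0.2,-0.03],"yaw": 0},
    {"dp": [-0.0835,0.2,-0.03],"yaw": 0},
    {"dp": [-0.0835,0.2,-0.03],"yaw": 0},
    {"dp": [-0.0835,0.2,-0.03],"yaw": 0},
    {"dp": [-0.0835,0.2,-0.03],"yaw": 0},
    {"dp": [-0.0835,0.2,-0.03],"yaw": 0},
    {"dp": [-0.0835,0.2,-0.03],"yaw": 0},
    {"dp": [-0.0835,0.2,-0.03],"yaw": 0}
  ],
  "grip": -1
}}

```text
time_s: 18.8
tcp_pos: [0.4126, 0.2956, 0.136]
eef_rot: [-180.0, -0.0, -161.9]
contact_force: [0.3, 0.3, 1.0]
gripper_width: 0.0875
gripper_force: 0.0
```

Run:
```python
from h import *
s,c,P,ok=wristcap("w8"); print(s["tcp_pos"],s["gripper_width"])
print(disc(P,ok,.048,(.413,.296),.045,.006))
from plant import cams
c=cams.capture("top"); P,ok=world(c)
for z,xy in((.06,(.4155,-.28)),(.06,(.553,-.001)),(.06,(.646,-.2535))): print(z,disc(P,ok,z,xy,.035,.006))
```

```text
[0.41256509 0.2956373  0.13602704] 0.0875022320558467
(7501, array([0.4121, 0.2941]), array([413.6, 294.6,  32.1]), np.float64(0.0476))
0.06 (71, array([ 0.4156, -0.2783]), array([ 415.1, -278.9,    9.8]), np.float64(0.059))
0.06 (182, array([ 5.52e-01, -1.00e-04]), array([ 5.524e+02, -5.000e-01,  1.580e+01]), np.float64(0.0596))
0.06 (396, array([ 0.6454, -0.2525]), array([ 645.9, -252.3,   24.4]), np.float64(0.0594))
```

View pics/w8.png

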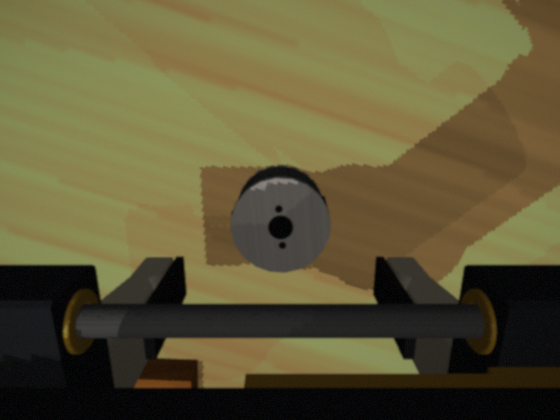

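The wrist view shows saw_64 centred between the fingers at (280,222). Top-camera depth puts the backs of the three placed saws at z≈0.059–0.060. Gripping saw_64.

{"api": "apply_moves", "payload": {
  "targets": [
    {"dp": [0,0.0005,-0.02],"yaw": 0},
    {"dp": [0,0.0005,-0.05],"yaw": 0},
    {"dp": [0,0.0005,-0.075],"yaw": 0},
    {"dp": [0,0.0005,-0.087],"yaw": 0},
    {"dp": [0,0.0005,-0.091],"yaw": 0},
    {"dp": [0,0.0005,-0.091],"yaw": 0},
    {"dp": [0,0.0005,-0.091],"yaw": 0}
  ]
}}

```text
time_s: 19.48
tcp_pos: [0.4132, 0.2966, 0.0457]
eef_rot: [180.0, 0.0, -161.9]
contact_force: [0.4, 1.2, 0.9]
gripper_width: 0.0877
gripper_force: 0.0
```

{"api": "apply_moves", "payload": {
  "targets": [
    {"dp": [0,0,0],"yaw": 0},
    {"dp": [0,0,0],"yaw": 0},
    {"dp": [0,0,0],"yaw": 0},
    {"dp": [0,0,0],"yaw": 0},
    {"dp": [0,0,0],"yaw": 0}
  ],
  "grip": 1,
  "squeeze": 25
}}

```text
time_s: 19.9
tcp_pos: [0.4127, 0.2969, 0.0456]
eef_rot: [180.0, 0.0, -161.8]
contact_force: [-1.3, -1.2, 5.0]
gripper_width: 0.0633
gripper_force: 25.0
```

{"api": "apply_moves", "payload": {
  "targets": [
    {"dp": [0,0,0.008],"yaw": 0},
    {"dp": [0,0,0.03],"yaw": 0},
    {"dp": [0.01,-0.003,0.055],"yaw": 0},
    {"dp": [0.217,-0.061,0.065],"yaw": 0},
    {"dp": [0.217,-0.061,0.065],"yaw": 0},
    {"dp": [0.217,-0.061,0.065],"yaw": 0},
    {"dp": [0.217,-0.061,0.065],"yaw": 0},
    {"dp": [0.217,-0.061,0.065],"yaw": 0},
    {"dp": [0.217,-0.061,0.065],"yaw": 0},
    {"dp": [0.217,-0.061,0.065],"yaw": 0},
    {"dp": [0.217,-0.061,0.065],"yaw": 0}
  ]
}}

```text
time_s: 20.82
tcp_pos: [0.6295, 0.2349, 0.1095]
eef_rot: [-180.0, -0.1, -161.9]
contact_force: [-0.7, 0.3, -0.8]
gripper_width: 0.0639
gripper_force: 25.0
```

Run:
```python
from h import *
s,c,P,ok=wristcap("w9"); print(s["tcp_pos"],s["gripper_width"])
m=ok&(abs(P[...,2]-.026)<.006)&(np.hypot(P[...,0]-.63,P[...,1]-.236)<.078)
print(m.sum(),cv2.minAreaRect((P[m][:,:2]*1000).astype(np.float32)))
```

```text
[0.62946018 0.23490431 0.10947089] 0.06389124073461577
9651 ((616.323974609375, 229.56683349609375), (74.47877502441406, 104.29972839355469), 15.653687477111816)
```

View pics/w9.png

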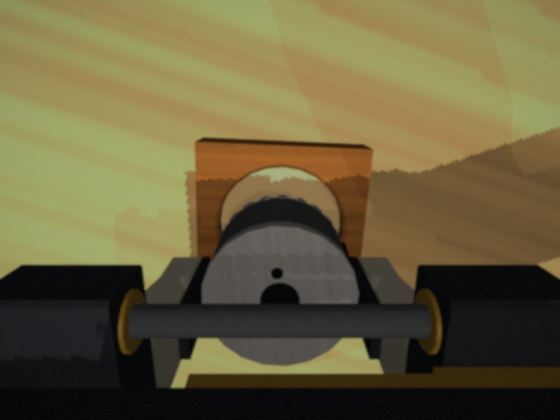

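The wrist view shows saw_64 in the jaws over its pocket at (281,218). After allowing for the occluded part, block_64 is at (0.630, 0.236), within 1 mm. Lowering.

{"api": "apply_moves", "payload": {
  "targets": [
    {"dp": [0,0,-0.022],"yaw": 0},
    {"dp": [0,0,-0.04],"yaw": 0},
    {"dp": [0,0,-0.047],"yaw": 0},
    {"dp": [0,0,-0.049],"yaw": 0},
    {"dp": [0,0,-0.05],"yaw": 0},
    {"dp": [0,0,-0.0505],"yaw": 0},
    {"dp": [0,0,-0.0505],"yaw": 0}
  ]
}}

```text
time_s: 21.45
tcp_pos: [0.6299, 0.2362, 0.0607]
eef_rot: [180.0, 0.1, -161.8]
contact_force: [-0.4, -0.1, -1.2]
gripper_width: 0.0632
gripper_force: 25.0
```

{"api": "apply_moves", "payload": {
  "targets": [
    {"dp": [0,0,-0.001],"yaw": 0},
    {"dp": [0,0,-0.0015],"yaw": 0},
    {"dp": [0,0,-0.0015],"yaw": 0}
  ]
}}

```text
time_s: 21.7
tcp_pos: [0.6296, 0.2357, 0.0584]
eef_rot: [180.0, 0.0, -161.9]
contact_force: [-0.2, 0.2, -2.4]
gripper_width: 0.0638
gripper_force: 25.0
```

{"api": "apply_moves", "payload": {
  "targets": [
    {"dp": [0,0,-0.0005],"yaw": 0},
    {"dp": [0,0,-0.001],"yaw": 0},
    {"dp": [0,0,-0.001],"yaw": 0}
  ]
}}

```text
time_s: 21.95
tcp_pos: [0.6297, 0.2357, 0.0577]
eef_rot: [-180.0, 0.0, -161.8]
contact_force: [-2.0, -0.3, 4.2]
gripper_width: 0.0635
gripper_force: 25.0
```

Contact felt. I'll release, rise and back off.

{"api": "apply_moves", "payload": {
  "targets": [
    {"dp": [0,0,0.0],"yaw": 0},
    {"dp": [0,0,0.0],"yaw": 0},
    {"dp": [0,0,0.0],"yaw": 0},
    {"dp": [0,0,0.0],"yaw": 0},
    {"dp": [0,0,0.0],"yaw": 0},
    {"dp": [0,0,0.02],"yaw": 0},
    {"dp": [0,0,0.05],"yaw": 0},
    {"dp": [0,0,0.09],"yaw": 0},
    {"dp": [-0.01,0,0.13],"yaw": 0},
    {"dp": [-0.15,0.03,0.17],"yaw": 0},
    {"dp": [-0.15,0.03,0.17],"yaw": 0},
    {"dp": [-0.15,0.03,0.17],"yaw": 0},
    {"dp": [-0.15,0.03,0.17],"yaw": 0},
    {"dp": [-0.15,0.03,0.17],"yaw": 0},
    {"dp": [-0.15,0.03,0.17],"yaw": 0}
  ],
  "grip": -1
}}

```text
time_s: 23.2
tcp_pos: [0.4788, 0.2663, 0.2283]
eef_rot: [179.9, 0.1, -161.7]
contact_force: [0.6, -0.3, -0.3]
gripper_width: 0.0873
gripper_force: 0.0
```

Run:
```python
from h import *
from plant import cams,get_state
print(get_state()["tcp_pos"],get_state()["gripper_width"])
c=cams.capture("top"); P,ok=world(c)
for z,xy in((.06,(.4155,-.28)),(.06,(.553,-.001)),(.06,(.646,-.2535)),(.06,(.63,.236))): print(z,disc(P,ok,z,xy,.04,.006))
c=cams.capture("scene"); P,ok=world(c); cv2.imwrite("pics/scene9.png",c["image"][:,:,::-1])
for z,xy in((.06,(.4155,-.28)),(.06,(.553,-.001)),(.06,(.646,-.2535)),(.06,(.63,.236))): print(z,disc(P,ok,z,xy,.04,.006))
```

```text
[0.47879111 0.26633203 0.22827629] 0.08733442969854936
0.06 (69, array([ 0.4157, -0.2784]), array([ 415.5, -278.5,    9.9]), np.float64(0.0595))
0.06 (182, array([ 5.519e-01, -1.000e-04]), array([ 5.521e+02, -4.000e-01,  1.570e+01]), np.float64(0.0598))
0.06 (401, array([ 0.6453, -0.2522]), array([ 645.6, -252.7,   24.2]), np.float64(0.0595))
0.06 (745, array([0.6291, 0.2359]), array([630. , 235.8,  32.8]), np.float64(0.0597))
0.06 (52, array([ 0.4173, -0.2813]), array([ 417. , -280.7,   10. ]), np.float64(0.0593))
0.06 (120, array([ 0.5537, -0.0038]), array([553.5,  -3.2,  17.1]), np.float64(0.0596))
0.06 (384, array([ 0.6473, -0.2557]), array([ 645.7, -255.1,   24.7]), np.float64(0.0597))
0.06 (373, array([0.6312, 0.2318]), array([629.3, 232.8,  33.5]), np.float64(0.0598))
```

View pics/scene9.png

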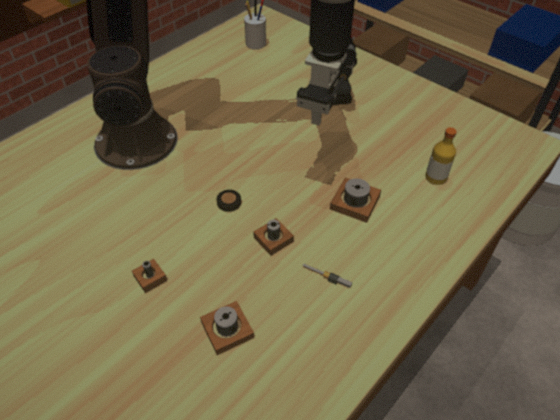

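The scene view shows all four saws upright in their matching blocks at (149,270), (274,231), (226,320) and (357,193). The tape at (229,200) and the arbor at (328,276) are where they were. Handing in.

```bash
python3 -c "
from plant import r
print(r.close_job())"
```

```text
the job is handed in; nothing more can be done
None
```

All four hole saws are upright and seated on the pocket floors of their matching blocks, moved one at a time from the top down; the tape and arbor were left alone, and the job was handed in at about 23 s.

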